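# Uncover the calibration chips

### The arm

A 6-joint arm with a two-finger parallel gripper is mounted at the origin on the work surface. World frame = base frame: x ahead of the robot, y to its left, z up, the work surface at z = 0. Lengths are in m, angles in degrees, forces in N, time in s.
With the tool pointing down it reaches from about 0.4 to 0.825 m from the base axis. Payload 7 kg.
Tool frame: the origin (TCP) lies at the centre of the arm's flange, where the gripper is bolted on; the fingertips stand 178 mm ahead of it and the grasp point (between the pads) lies ahead of it (ctrl.grip_depth is the z of the grasp point in the tool frame, in m); z points along the fingers, x is the direction in which the jaws open and shut, and the axes are right-handed (so a half turn about z gives the same grasp; the last joint's range is limited). The gripper opens to 88 mm and grips with 3 to 60 N. Pads are 19 mm wide; open, the fingers measure 130 mm over their backs; the gripper's body (78 mm by 193 mm) begins 47 mm behind the grasp point.
Start: joints at [85.663, 20.546, 0.682, 0, -70.136, -16.507], TCP at [0.24, 0.631, 0.405] pointing down, gripper open.
Joint ranges: [-176.03, 176.03], [-82.01, 121.73], [-58.28, 71.71], [-173.87, 95.51], [-174.79, -0.11], [-173.66, 173.66]. Speed limits (degrees/s): [136.94, 136.94, 172.46, 180, 180, 180].

### API

Orientations are given as [roll, pitch, yaw] about the fixed x, y, z axes, in that order (R = Rz(yaw) Ry(pitch) Rx(roll)).
In Python, from plant import ctrl gives the robot as it stands.
- The arm moves only by the tool carry_out, never from a script. Its arguments are lists of equal length, an entry for each row: "linear": the shift along the tool's x, y, z in cm, a list of three; "twist": the turn about the tool's z in degrees. In form: {"linear": [[tx, ty, tz], ...], "twist": [twist, ...]}. A call has 1 to 12 rows; each row is the pose to reach, as a shift and turn from the pose measured when the call began, along the tool's axes at that moment; what a row does not reach only later rows make up. A row lasts 1/12 s, in which the tool goes at most 41.7 mm and 7.16 degrees, less where a joint would pass 70% of its speed; a pose out of reach is approached as far as the arm can. A call with a gripper value outside its range is refused whole. "fingers" is the gripper's target within -1 to 1 (fully open at 1, half-way at 0, shut at -1), set as the call begins (left out, the last holds). The fingers move at their own pace and stop on an object; the grip force is fixed at half the most. Time passes only in rows, so rows that repeat a pose let the fingers close. It gives the time, the measured TCP pose, the force and the opening at its end, in the units of the state.
- ctrl.get_obs(): the state, without advancing time (a new reading comes with each control period).
- ctrl.snapshot(name): name is "scene" or "top" or "wrist"; returns the picture (400x640x3 uint8, blue, green, red); there is no depth.
- ctrl.camera_params(name): a dict with "fovy" (degrees; the focal length in pixels is half the picture's height over the tangent of half this angle, whatever the lens; pixels are square), "cx", "cy" (the principal point, pixels), "eye" and "rotation" of the camera in the world; the wrist camera has in their place "T_tool_cam" (4x4, takes a point from camera to tool coordinates, whose origin is the TCP and whose axes are the tool frame's). Camera axes: x right, y down, z forward; pixel columns grow to the right and rows downward; lengths in m; the calibration is good to about 2 mm. The wrist camera is an equidistant fisheye: a pixel r from the principal point sees the ray r / f radians off the axis. A picture is of the moment at which its call begins: read the wrist's pose just before it. camera_params takes no time and is no camera call.
- ctrl.close_job(): hands the job in, once; it reports no verdict.
The state is a dict: "clock": time; "joint_pos": joint angles; "qvel": joint speeds; "tau": joint torques, N m; "tool_pos": TCP position; "orientation": TCP orientation; "force": force on the tool from outside, world axes, zero at the start; "moment": the same for the moment, N m; "opening": finger opening in m.
Only numpy, scipy, OpenCV 4.12 (cv2) and the standard library are available. Lean on these libraries where they do the work, as an engineer would, in place of code of your own. Each camera call takes 0.05 s, during which the arm holds its last target.

### The job

Uncover the calibration chips on the aluminium holder: with the outside of the fingers or a fingertip only, gently push the half-raised cover leaf up and over its spine, then press it down until it lies fully flat on the rubber strips on the other side. Do not pinch the leaf, do not lift the holder or shove it out of place, do not touch the bare chips, and leave the meter, the connector adapter and the chip box where they stand; finish clear of everything.

Things in the scene. Friction and masses are not known exactly. Their poses are not given: they have to be found in the camera images.
- holder: Aluminium base plate, 120 (x) x 280 (y) x 12 mm, 1 to 2 kg, standing loose on the table and held only by its weight. Origin: centre of its underside, on the table; z up. The spine runs along its x axis across the middle. The chip bed is on its +y half, two black rubber rest strips (tops 20 mm above the table) on its -y half. Two dark hinge ears (10 x 22 mm, tops 33 mm above the table) stand at x = +-52 mm on the spine.
- spine (a point): Middle of the hinge axis, 24 mm above the table, over the holder's centre; the axis is parallel to the holder's x axis.
- leaf (a joint): Angle of the cover leaf about the spine, rad: 0 = lying flat over the chips (+y side), 1.571 = upright, 3.142 = lying flat on the rubber strips (-y side), where it stops. It starts half raised at 0.4 to 1.0. The hinge is stiff (0.13 N m, about 1 to 2 N at the free edge): the leaf stays at whatever angle it is left and does not fall by itself.
- free_edge (a point): Middle of the leaf's free edge, 122 mm from the hinge axis, at half the leaf's thickness. The leaf is a rigid steel-edged plate 90 mm wide (along the spine), 7.6 mm thick over its two coloured faces (6 mm at the steel edge), about 0.12 kg.
- leaf_top: Blue face of the leaf (84 x 104 mm), the one that looks up while the leaf covers the chips. Its origin lies on the hinge axis, y along the leaf to the free edge, x along the spine.
- leaf_under: Yellow face of the leaf (84 x 104 mm), the one that looks at the chips while the leaf covers them and looks up once the leaf is flipped. Its origin and axes are those of leaf_top.
- chips: Black bed (86 x 96 mm) with four white chips with gold pads, fixed on the holder's +y half, between 20 and 116 mm from the spine, tops 16 mm above the table. Fragile: not to be touched. Origin is the holder's.
- meter: Orange hand-held meter lying flat, 160 x 80 x 45 mm high, 0.35 kg; origin at the centre of its underside, long side along its x. Bystander.
- adapter: Small standing steel and brass connector adapter, 26 mm across, 41 mm tall; origin at the centre of its underside. Bystander.
- chip_box: Black and white chip box, 50 x 50 x 23 mm; origin at the centre of its underside. Bystander.

How it is judged (in metres and radians):
On the way:
1. the leaf has been pushed past upright (value of joint leaf between 1.7 and 2.9 rad), for 0.02 s.
At the end, for the whole second after the job is handed in: The leaf lies flat on the other side (joint above 3.06 rad, within 5 degrees of flat) after passing through upright; the holder stands flat within 30 mm of where it was; meter, adapter and chip box stand within 15 mm of where they were, not tipped (value of joint leaf above 3.06 rad and distance of holder from where it was at the start of the episode below 0.03 m and angle between holder's own z axis and vertical below 0.03 rad and distance of each of meter, adapter, chip_box from where it was at the start of the episode below 0.015 m and angle between each of meter, adapter, chip_box's own z axis and vertical below 0.1 rad); the robot touches nothing.
It fails at once if the leaf is pinched (both its faces are touched by the fingers at once) (contact force between the fingers and leaf_top above 0.5 N and contact force between the fingers and leaf_under above 0.5 N).
It fails at once if the holder is lifted, tipped (5 mm or 0.06 rad) or shoved more than 30 mm (height (world z) of holder above 0.005 m or angle between holder's own z axis and vertical above 0.06 rad or distance of holder from where it was at the start of the episode above 0.03 m).
It fails at once if the bare chips are touched (contact force between any of the fingers, the arm and chips above 0.5 N).
It fails at once if the leaf is pressed or struck with more than 40 N (contact force between anything else and leaf_under above 40 N or contact force between anything else and leaf_top above 40 N).
It fails at once if a bystander is moved more than 15 mm or tipped (distance of any of meter, adapter, chip_box from where it was at the start of the episode above 0.015 m or angle between any of meter, adapter, chip_box's own z axis and vertical above 0.2 rad).
It also fails if it takes over 38 s, if anything falls off the work surface, if the arm or the gripper's body presses on something with over 40 N, if the wrist force passes 120 N, or if a joint passes its speed limit or range.

## Working session

There is one attempt and no reset: what is moved stays moved. The work goes in short steps, Python scripts to look and compute and a tool call to move; the robot and the scene stay as the last step left them, time stands still between calls to the robot, and variables do not carry over. Pictures are saved under pics/ and viewed, and the job is handed in when it is done.

Besides the shell and the picture viewer there is one more tool, called after ">>>" as name(argument=value, ...) on one line, values as JSON. carry_out: Moves the arm, as the interface text tells. Its arguments: {"type":"object","properties":{"linear":{"type":"array","items":{"type":"array","items":{"type":"number"}}},"twist":{"type":"array","items":{"type":"number"}},"fingers":{"type":"number"}},"required":["linear","twist"]}

```bash
mkdir -p pics; ls; python3 - <<'E'
from plant import ctrl
import cv2
print(ctrl.get_obs()); print(ctrl.grip_depth)
for n in ("scene","top","wrist"):
    print(n,ctrl.camera_params(n))
    cv2.imwrite(f"pics/{n}0.png",ctrl.snapshot(n))
E
```

```text
pics
{'clock': 0.0, 'joint_pos': array([ 8.56628092e+01,  2.05912439e+01,  6.33742691e-01, -2.14806575e-02,
       -7.01374833e+01, -1.65078393e+01]), 'qvel': array([ 0.05890184,  0.00182225, -0.07217235,  0.01559102, -0.10171602,
        0.10391243]), 'tau': array([-4.90927687e-04, -5.82709408e+01,  2.93050164e+01,  6.99723691e+00,
        6.90123779e-03, -1.47625233e-04]), 'tool_pos': array([0.24010929, 0.63063233, 0.4037201 ]), 'orientation': array([-1.79992369e+02, -9.68076291e-02, -1.10852352e+02]), 'force': array([ 0.2634925 , -1.39929954, -0.30149314]), 'moment': array([ 0.00869105,  0.054908  , -0.03513755]), 'opening': 0.08760445761357603}
0.1593
scene {'fovy': 50.558475796131646, 'cx': 326.4907444033251, 'cy': 195.3125275854845, 'eye': array([ 0.85230114, -0.12514273,  0.62663243]), 'rotation': array([-148.05069234,    0.82729576,   51.15701644])}
top {'fovy': 48.512137212922255, 'cx': 322.00473552678324, 'cy': 206.58056920808633, 'eye': array([0.45207504, 0.09799926, 0.74783593]), 'rotation': array([-171.92705359,    1.23604998,  -91.2969876 ])}
wrist {'fovy': 65.70646984690485, 'cx': 320.6438813388246, 'cy': 202.21993499346414, 'T_tool_cam': array([[ 9.99999641e-01, -7.18570998e-04,  4.49560663e-04,
        -3.23187087e-04],
       [ 5.44260099e-04,  9.50951796e-01,  3.09338625e-01,
        -8.50325256e-02],
       [-6.49792285e-04, -3.09338269e-01,  9.50951846e-01,
         1.96980567e-02],
       [ 0.00000000e+00,  0.00000000e+00,  0.00000000e+00,
         1.00000000e+00]])}
```

View pics/scene0.png

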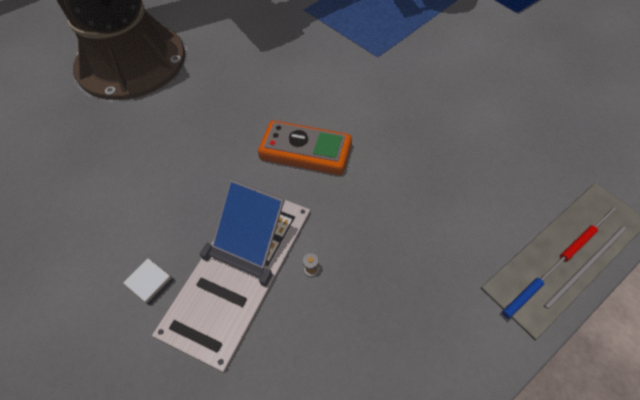

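View pics/top0.png

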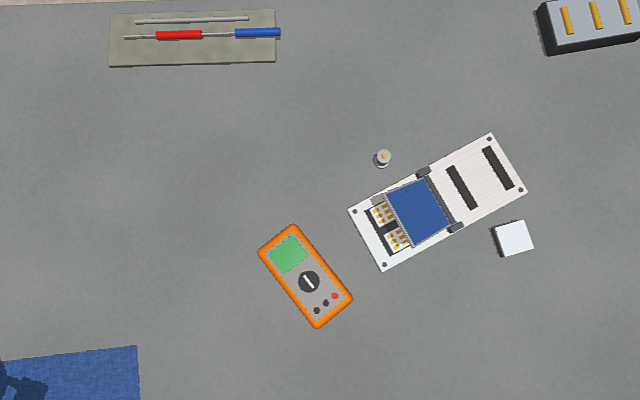

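View pics/wrist0.png

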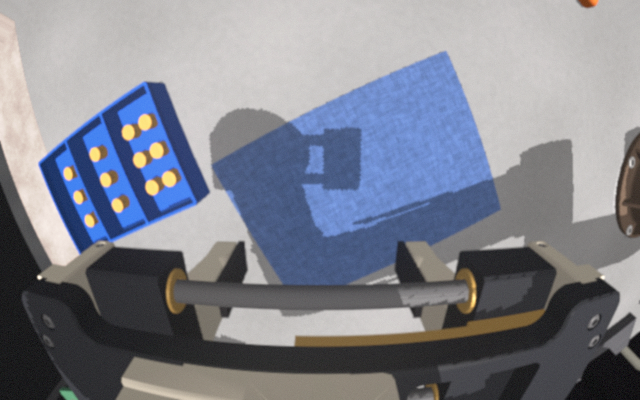

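```bash
cat > h.py <<'E'
import numpy as np, cv2
from scipy.spatial.transform import Rotation as R
from plant import ctrl
def cam(n):
    p=ctrl.camera_params(n); f=200/np.tan(np.radians(p['fovy']/2))
    return f,p['cx'],p['cy'],np.array(p['eye']),R.from_euler('xyz',p['rotation'],degrees=True).as_matrix()
def proj(n,P):
    f,cx,cy,e,M=cam(n); c=(np.atleast_2d(P)-e)@M
    return np.c_[f*c[:,0]/c[:,2]+cx,f*c[:,1]/c[:,2]+cy]
def back(n,uv,z):
    f,cx,cy,e,M=cam(n); uv=np.atleast_2d(uv).astype(float)
    d=np.c_[(uv-[cx,cy])/f,np.ones(len(uv))]@M.T
    return e+d*((z-e[2])/d[:,2])[:,None]
E
python3 - <<'E'
from h import *
t=cv2.imread('pics/top0.png')[110:290,335:555]; cv2.imwrite('pics/t0c.png',cv2.resize(t,None,fx=3.6,fy=3.3,interpolation=2)[:600])
t=cv2.imread('pics/scene0.png')[170:370,110:340]; cv2.imwrite('pics/s0c.png',cv2.resize(t,None,fx=3,fy=3,interpolation=2))
E
```

```text
(no output)
```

View pics/t0c.png

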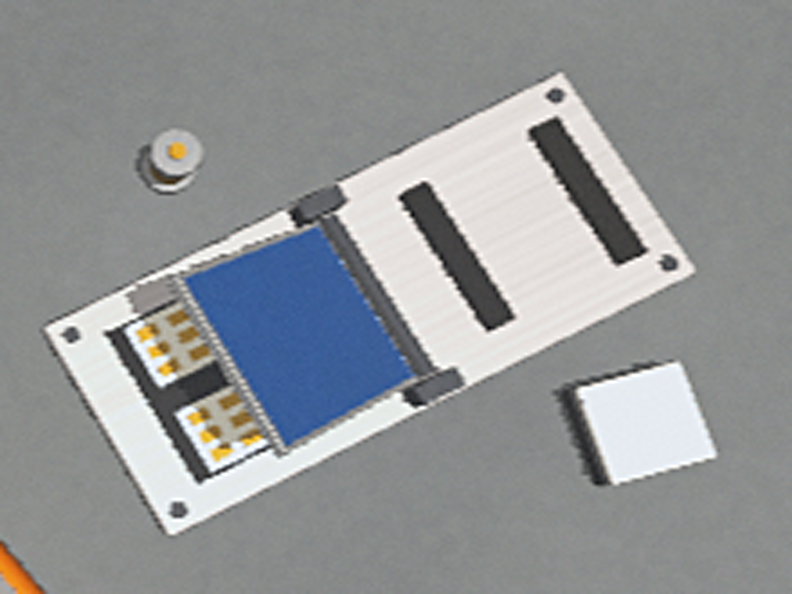

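View pics/s0c.png

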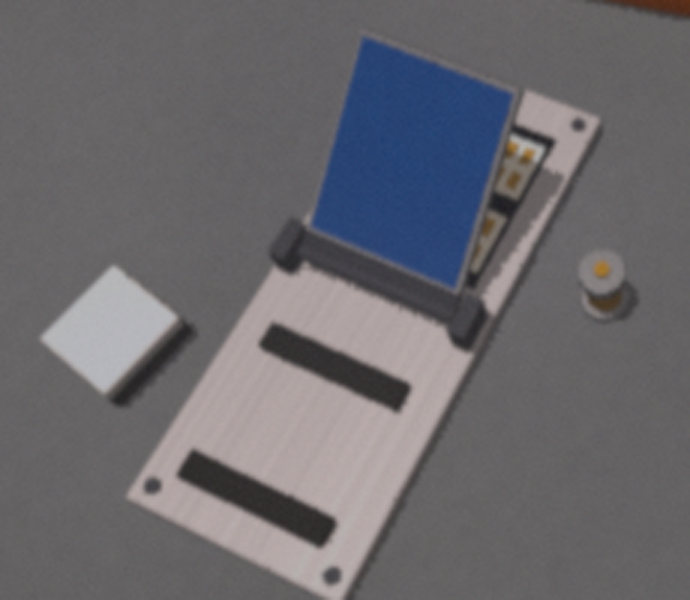

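```bash
cat >> h.py <<'E'
def leafpts(x,y,yaw,a,d=122.5,hw=.045,off=.003):
    d=d/1000
    loc=np.array([[s*hw,d*np.cos(a)-off*np.sin(a),.024+d*np.sin(a)+off*np.cos(a)] for s in(1,-1)])
    return W(x,y,yaw,loc)
def W(x,y,yaw,loc):
    c,s=np.cos(yaw),np.sin(yaw); loc=np.atleast_2d(loc)
    return np.c_[x+c*loc[:,0]-s*loc[:,1],y+s*loc[:,0]+c*loc[:,1],loc[:,2]]
E
python3 - <<'E'
from h import *
from scipy.optimize import least_squares
tc=lambda l:np.array([[u/3.6+335,v/3.3+110] for u,v in l])
sc=lambda l:np.array([[u/3+110,v/3+170] for u,v in l])
top=tc([(45,325),(172,533),(694,268),(563,72)])
print(back('top',top,.012))
sceneC=sc([(128,496),(345,600),(600,118)])  # +? strip ends, far right chip corner
print(back('scene',sceneC,.012))
p=back('top',top,.012); c=p.mean(0); d=(p[0]+p[1]-p[2]-p[3]); yaw=np.arctan2(-d[0],d[1])
print(c,np.degrees(yaw))
L=tc([(283,453),(180,278)]); S=sc([(363,36),(520,92)])
def res(q):
    x,y,yw,a=q
    cor=W(x,y,yw,[[-.06,.14,.012],[.06,.14,.012],[.06,-.14,.012],[-.06,-.14,.012]])
    r=[]
    r.append(proj('top',cor)-top[ORD])
    lp=leafpts(x,y,yw,a)
    r.append(proj('top',lp)-L[LO]); r.append(proj('scene',lp)-S[LO]); return np.concatenate(r).ravel()
best=None
for ORD in ([0,1,2,3],[1,0,3,2]):
  for LO in ([0,1],[1,0]):
    s=least_squares(res,[c[0],c[1],yaw,.7])
    print(ORD,LO,s.cost,s.x,np.degrees(s.x[2:])); 
    if best is None or s.cost<best.cost: best=s;
print(np.round(best.fun,1)); np.save('fit.npy',best.x)
q=best.x
print(leafpts(*q), 'yaxis',-np.sin(q[2]),np.cos(q[2]))
print('box',back('top',tc([(648,425)]),.023),'adapter',back('top',tc([(177,150)]),.041))
m=cv2.imread('pics/top0.png')
print('meter',back('top',[(305,277)],.045))
E
```

```text
[[ 0.55249273  0.06896551  0.012     ]
 [ 0.44698033  0.01452378  0.012     ]
 [ 0.57384719 -0.23189353  0.012     ]
 [ 0.67782984 -0.17954509  0.012     ]]
[[ 0.57422653 -0.23099503  0.012     ]
 [ 0.67916579 -0.17500758  0.012     ]
 [ 0.55219874  0.06960955  0.012     ]]
[ 0.56278752 -0.08198733  0.012     ] 27.00235255005354
[0, 1, 2, 3] [0, 1] 17136.91932901523 [ 0.5645154  -0.08912111  0.45903882  0.49777606] [26.30098693 28.52046738]
[0, 1, 2, 3] [1, 0] 10281.071935136773 [ 0.56415356 -0.08257184  0.46711306  0.69814624] [26.76360673 40.00083295]
[1, 0, 3, 2] [0, 1] 6861.069658306366 [ 0.5637233  -0.08951351  0.46617436  0.48740566] [26.70982321 27.92628707]
[1, 0, 3, 2] [1, 0] 8.659826642846506 [ 0.56322276 -0.08286449  0.47159673  0.69520328] [27.02050207 39.83221383]
[-0.   0.5 -0.1 -0.3  0.4 -1.4  1.8  0.2 -1.8 -1.3  0.4 -0.1  0.2 -0.3
 -1.1 -2.3]
[[ 0.56144659  0.01966981  0.10477011]
 [ 0.48127063 -0.02121802  0.10477011]] yaxis -0.4543092982414821 0.8908440163863324
box [[ 0.49460029 -0.1996976   0.023     ]] adapter [[0.63424194 0.00772787 0.041     ]]
meter [[0.44145473 0.14004676 0.045     ]]
```

>>> carry_out(linear=[[2.6,-2.55,0],[5.2,-5.1,0],[7.8,-7.65,0],[10.4,-10.2,0],[13,-12.75,0],[15.6,-15.3,0],[18.2,-17.85,0],[20.8,-20.4,0],[23.4,-22.95,0],[26,-25.5,0],[28.6,-28.05,0],[31.2,-30.6,0]], twist=[3.5,7,10.5,14,17.5,21,24.5,28,31.5,35,38.5,42], fingers=-1)

```text
clock: 1.15
tool_pos: [0.4152, 0.2284, 0.4045]
orientation: [-180.0, -0.0, -153.0]
force: [1.4, 0.1, -0.6]
opening: 0.0132
```

```bash
cat >> h.py <<'E'
def state(q=None):
    q=np.load('fit.npy') if q is None else q
    o=ctrl.get_obs(); p=o['tool_pos']; d=p[:2]-q[:2]; c,s=np.cos(q[2]),np.sin(q[2])
    T=R.from_euler('xyz',o['orientation'],degrees=True).as_matrix()
    tip=p+T[:,2]*.178; dt=tip[:2]-q[:2]
    print('t',round(o['clock'],2),'tcp',p.round(4),'rpy',o['orientation'].round(2),'F',o['force'].round(1),'open',round(o['opening'],4))
    print('tip local x,y,z mm', (1000*np.array([c*dt[0]+s*dt[1],-s*dt[0]+c*dt[1],tip[2]])).round(1))
    print('twist needed', ((o['orientation'][2]+180-np.degrees(q[2])+180)%360-180).round(2))
    return o,T
def shift(loc,q=None):
    "tool shift cm for tip at holder-local (mm)"
    q=np.load('fit.npy') if q is None else q
    o,T=state(q); tip=o['tool_pos']+T[:,2]*.178
    for l in loc:
        w=W(q[0],q[1],q[2],np.array(l)/1000)[0]
        print(l,(100*(w-tip)@T).round(2))
E
python3 - <<'E'
from h import *
shift([[0,135,180],[0,135,75]])
E
```

```text
t 1.15 tcp [0.4152 0.2284 0.4045] rpy [-1.7996e+02 -3.0000e-02 -1.5300e+02] F [ 1.4  0.1 -0.6] open 0.0132
tip local x,y,z mm [  9.4 344.4 226.5]
twist needed -0.02
[0, 135, 180] [  0.93 -20.94   4.67]
[0, 135, 75] [  0.93 -20.93  15.17]
```

>>> carry_out(linear=[[0.5,-3.5,0],[0.9,-7,0],[0.9,-10.5,0],[0.9,-14,1.5],[0.9,-17.5,4.5],[0.9,-19.9,7.5],[0.9,-20.9,10.5],[0.9,-20.9,13],[0.9,-20.9,15],[0.9,-20.9,15.2],[0.9,-20.9,15.2]], twist=[0,0,0,0,0,0,0,0,0,0,0])

```text
clock: 2.07
tool_pos: [0.5018, 0.0377, 0.2518]
orientation: [-180.0, -0.2, -153.0]
force: [0.6, -0.2, 0.2]
opening: 0.0006
```

```bash
python3 - <<'E'
from h import *
state()
a=ctrl.snapshot('scene'); b=ctrl.snapshot('top')
cv2.imwrite('pics/a1.png',np.vstack([cv2.resize(a[100:300,150:400],(750,600))[:300],cv2.resize(b[110:290,300:550],(750,540))[:300]]))
cv2.imwrite('pics/s1.png',cv2.resize(a[100:300,150:400],(750,600)));cv2.imwrite('pics/t1.png',cv2.resize(b[80:280,300:550],(750,600)))
E
```

```text
t 2.07 tcp [0.5018 0.0377 0.2518] rpy [-179.96   -0.21 -153.01] F [ 0.6 -0.2  0.2] open 0.0006
tip local x,y,z mm [ -0.6 135.2  73.8]
twist needed -0.03
```

View pics/s1.png

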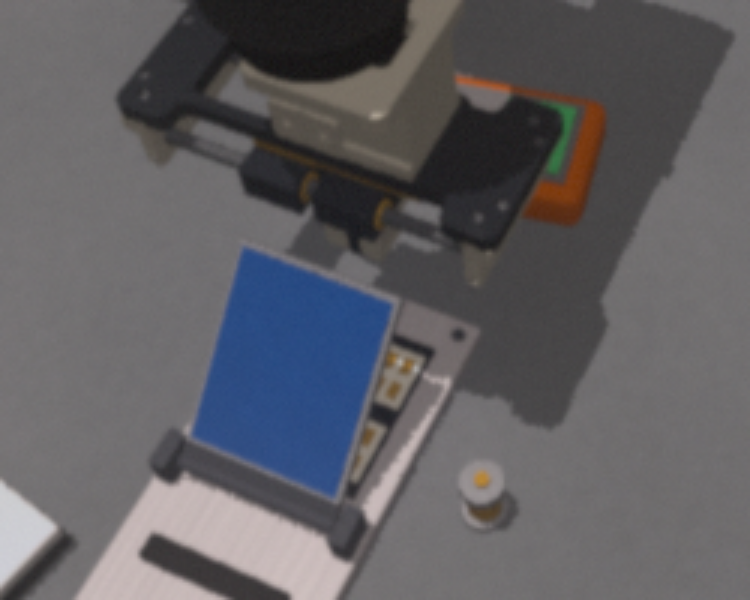

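View pics/t1.png

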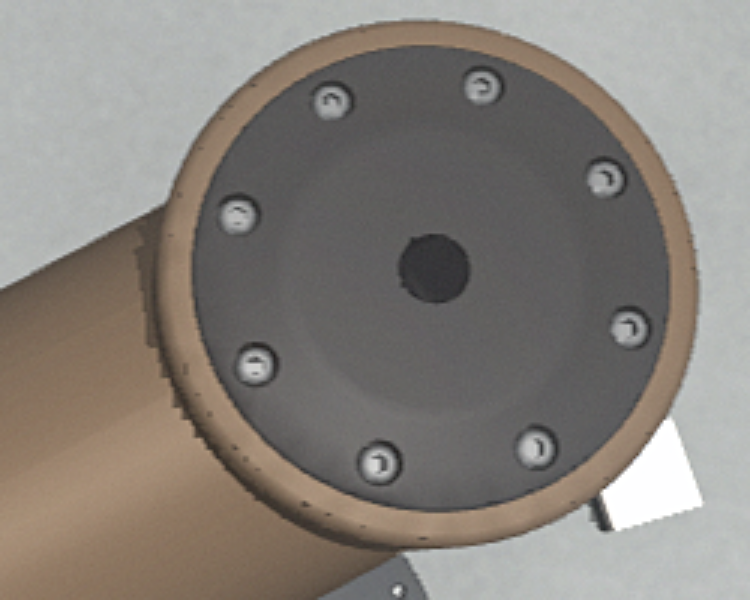

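```bash
cat > path.py <<'E'
from h import *
def C(a):
    e=np.array([.122*np.cos(a)+.003*np.sin(a), .024+.122*np.sin(a)-.003*np.cos(a)])
    s=np.array([.095*np.cos(a)+.0038*np.sin(a), .024+.095*np.sin(a)-.0038*np.cos(a)])
    if a<np.pi/2: 
        c=np.array([e[0],e[1]-.025])
    else: c=s
    return 1000*np.array([c[0]+.0095,c[1]])
if __name__=='__main__':
    import sys
    a0,a1,n=float(sys.argv[1]),float(sys.argv[2]),int(sys.argv[3])
    A=np.linspace(a0,a1,n); print(A.round(2))
    shift([[0,*C(a).round(1)] for a in A])
E
python3 path.py .64 1.3 12
```

```text
[0.64 0.7  0.76 0.82 0.88 0.94 1.   1.06 1.12 1.18 1.24 1.3 ]
t 2.17 tcp [0.5026 0.0383 0.2538] rpy [-1.7994e+02  4.0000e-02 -1.5296e+02] F [-0.8  0.3  1.5] open 0.0006
tip local x,y,z mm [  1.2 135.3  75.8]
twist needed 0.02
[0, np.float64(109.1), np.float64(69.5)] [ 0.12 -2.62  0.63]
[0, np.float64(104.7), np.float64(75.3)] [ 0.12 -3.06  0.05]
[0, np.float64(100.0), np.float64(80.9)] [ 0.12 -3.53 -0.51]
[0, np.float64(94.9), np.float64(86.2)] [ 0.12 -4.04 -1.04]
[0, np.float64(89.5), np.float64(91.1)] [ 0.12 -4.58 -1.52]
[0, np.float64(83.9), np.float64(95.8)] [ 0.12 -5.14 -1.99]
[0, np.float64(77.9), np.float64(100.0)] [ 0.12 -5.74 -2.41]
[0, np.float64(71.8), np.float64(104.0)] [ 0.12 -6.35 -2.81]
[0, np.float64(65.4), np.float64(107.5)] [ 0.12 -6.99 -3.16]
[0, np.float64(58.7), np.float64(110.7)] [ 0.12 -7.66 -3.48]
[0, np.float64(52.0), np.float64(113.4)] [ 0.12 -8.34 -3.75]
[0, np.float64(45.0), np.float64(115.8)] [ 0.12 -9.04 -3.99]
```

>>> carry_out(linear=[[0.1,-0.9,0.2],[0.1,-1.8,0.4],[0.1,-2.6,0.5],[0.1,-3.1,0.05],[0.1,-3.5,-0.5],[0.1,-4.0,-1.0],[0.1,-4.6,-1.5],[0.1,-5.1,-2.0],[0.1,-5.7,-2.4],[0.1,-5.7,-2.4]], twist=[0,0,0,0,0,0,0,0,0,0])

```text
clock: 3.0
tool_pos: [0.5282, -0.0138, 0.2788]
orientation: [-179.9, 0.1, -153.0]
force: [0.6, 0.2, -0.1]
opening: 0.0003
```

```bash
python3 path.py 1.06 1.72 12; python3 - <<'E'
from h import *
a=ctrl.snapshot('scene')
cv2.imwrite('pics/s2.png',cv2.resize(a[120:320,130:380],(750,600)))
E
```

```text
[1.06 1.12 1.18 1.24 1.3  1.36 1.42 1.48 1.54 1.6  1.66 1.72]
t 3.0 tcp [ 0.5282 -0.0138  0.2788] rpy [-1.7990e+02  1.0000e-01 -1.5299e+02] F [ 0.6  0.2 -0.1] open 0.0003
tip local x,y,z mm [  0.5  77.1 100.8]
twist needed -0.01
[0, np.float64(71.8), np.float64(104.0)] [ 0.05 -0.53 -0.32]
[0, np.float64(65.4), np.float64(107.5)] [ 0.05 -1.17 -0.67]
[0, np.float64(58.7), np.float64(110.7)] [ 0.05 -1.84 -0.99]
[0, np.float64(52.0), np.float64(113.4)] [ 0.05 -2.51 -1.26]
[0, np.float64(45.0), np.float64(115.8)] [ 0.05 -3.21 -1.5 ]
[0, np.float64(38.0), np.float64(117.7)] [ 0.05 -3.92 -1.68]
[0, np.float64(30.8), np.float64(119.2)] [ 0.05 -4.64 -1.83]
[0, np.float64(23.5), np.float64(120.2)] [ 0.05 -5.37 -1.93]
[0, np.float64(16.3), np.float64(120.8)] [ 0.05 -6.09 -1.99]
[0, np.float64(10.5), np.float64(119.1)] [ 0.05 -6.67 -1.82]
[0, np.float64(4.8), np.float64(119.0)] [ 0.05 -7.24 -1.81]
[0, np.float64(-0.9), np.float64(118.5)] [ 0.05 -7.81 -1.76]
```

View pics/s2.png

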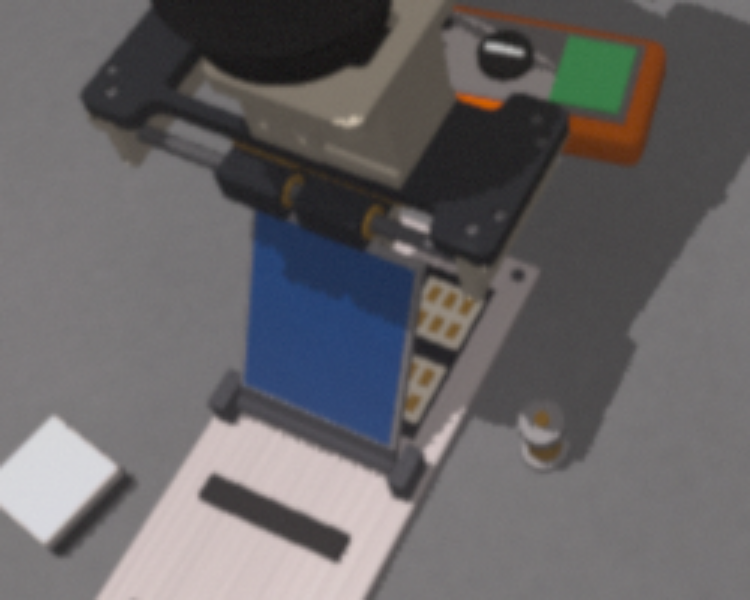

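>>> carry_out(linear=[[0.05,-0.5,-0.3],[0.05,-1.2,-0.7],[0.05,-1.8,-1.0],[0.05,-2.5,-1.25],[0.05,-3.2,-1.5],[0.05,-3.9,-1.7],[0.05,-4.6,-1.8],[0.05,-5.4,-1.9],[0.05,-6.1,-1.9],[0.05,-6.7,-1.8],[0.05,-7.2,-1.8],[0.05,-7.8,-1.75]], twist=[0,0,0,0,0,0,0,0,0,0,0,0])

```text
clock: 4.05
tool_pos: [0.5631, -0.0837, 0.2957]
orientation: [-179.9, 0.1, -153.0]
force: [0.7, 1.4, -1.3]
opening: 0.0008
```

```bash
python3 path.py 1.78 2.44 12; python3 - <<'E'
from h import *
a=ctrl.snapshot('scene')
cv2.imwrite('pics/s3.png',cv2.resize(a[120:320,130:380],(750,600)))
E
```

```text
[1.78 1.84 1.9  1.96 2.02 2.08 2.14 2.2  2.26 2.32 2.38 2.44]
t 4.05 tcp [ 0.5631 -0.0837  0.2957] rpy [-1.7993e+02  8.0000e-02 -1.5302e+02] F [ 0.7  1.4 -1.3] open 0.0008
tip local x,y,z mm [ -0.2  -0.9 117.7]
twist needed -0.04
[0, np.float64(-6.5), np.float64(117.7)] [-0.03 -0.56  0.  ]
[0, np.float64(-12.1), np.float64(116.6)] [-0.03 -1.12  0.11]
[0, np.float64(-17.6), np.float64(115.1)] [-0.03 -1.67  0.26]
[0, np.float64(-23.0), np.float64(113.3)] [-0.03 -2.21  0.44]
[0, np.float64(-28.3), np.float64(111.2)] [-0.03 -2.74  0.65]
[0, np.float64(-33.5), np.float64(108.8)] [-0.03 -3.26  0.89]
[0, np.float64(-38.5), np.float64(106.1)] [-0.03 -3.76  1.16]
[0, np.float64(-43.3), np.float64(103.0)] [-0.03 -4.24  1.48]
[0, np.float64(-48.0), np.float64(99.7)] [-0.03 -4.71  1.81]
[0, np.float64(-52.4), np.float64(96.1)] [-0.03 -5.15  2.17]
[0, np.float64(-56.6), np.float64(92.3)] [-0.02 -5.57  2.55]
[0, np.float64(-60.6), np.float64(88.2)] [-0.02 -5.97  2.96]
```

View pics/s3.png

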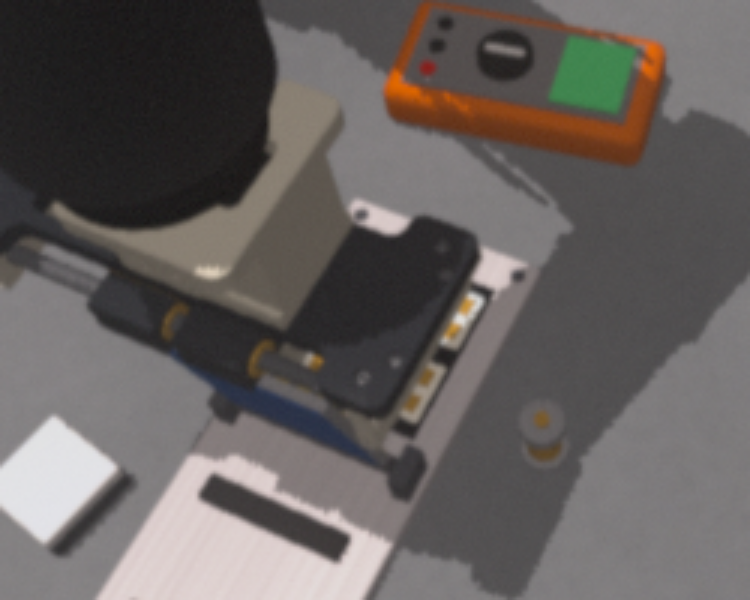

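>>> carry_out(linear=[[0,-0.55,0],[0,-1.1,0.1],[0,-1.65,0.25],[0,-2.2,0.45],[0,-2.75,0.65],[0,-3.25,0.9],[0,-3.75,1.15],[0,-4.25,1.5],[0,-4.7,1.8],[0,-5.15,2.15],[0,-5.55,2.55],[0,-6.0,2.95]], twist=[0,0,0,0,0,0,0,0,0,0,0,0])

```text
clock: 5.1
tool_pos: [0.5909, -0.1381, 0.2658]
orientation: [-179.9, 0.1, -153.0]
force: [-0.3, 0.8, 0.5]
opening: 0.0003
```

```bash
python3 path.py 2.48 3.03 12; python3 - <<'E'
from h import *
a=ctrl.snapshot('scene')
cv2.imwrite('pics/s4.png',cv2.resize(a[120:320,130:380],(750,600)))
E
```

```text
[2.48 2.53 2.58 2.63 2.68 2.73 2.78 2.83 2.88 2.93 2.98 3.03]
t 5.1 tcp [ 0.5909 -0.1381  0.2658] rpy [-1.7991e+02  7.0000e-02 -1.5301e+02] F [-0.3  0.8  0.5] open 0.0003
tip local x,y,z mm [ -0.3 -62.1  87.8]
twist needed -0.04
[0, np.float64(-63.1), np.float64(85.4)] [-0.03 -0.1   0.24]
[0, np.float64(-66.1), np.float64(81.7)] [-0.03 -0.4   0.61]
[0, np.float64(-68.9), np.float64(77.8)] [-0.03 -0.68  1.  ]
[0, np.float64(-71.5), np.float64(73.8)] [-0.03 -0.94  1.4 ]
[0, np.float64(-73.9), np.float64(69.7)] [-0.03 -1.18  1.81]
[0, np.float64(-76.0), np.float64(65.5)] [-0.03 -1.39  2.23]
[0, np.float64(-78.0), np.float64(61.2)] [-0.02 -1.59  2.66]
[0, np.float64(-79.8), np.float64(56.7)] [-0.02 -1.77  3.11]
[0, np.float64(-81.3), np.float64(52.2)] [-0.02 -1.92  3.56]
[0, np.float64(-82.6), np.float64(47.7)] [-0.02 -2.04  4.01]
[0, np.float64(-83.7), np.float64(43.0)] [-0.02 -2.15  4.48]
[0, np.float64(-84.5), np.float64(38.4)] [-0.02 -2.23  4.94]
```

View pics/s4.png

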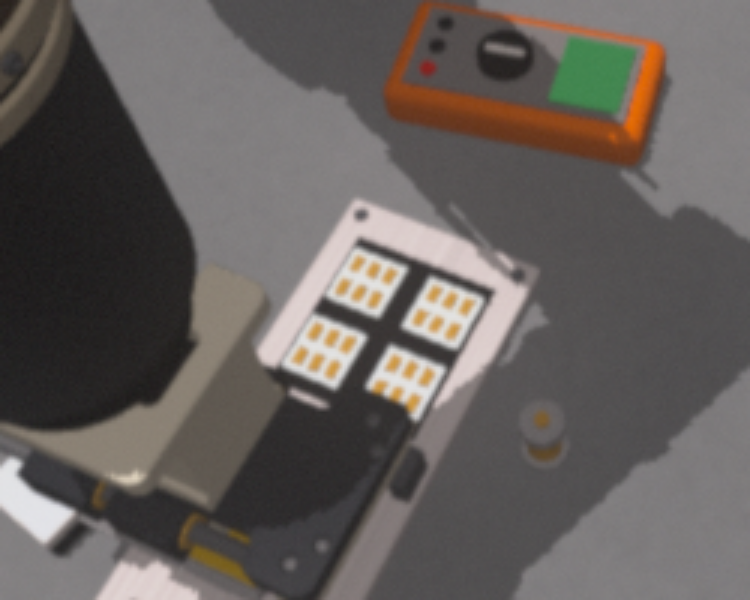

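>>> carry_out(linear=[[0,-0.1,0.25],[0,-0.4,0.6],[0,-0.7,1.0],[0,-0.95,1.4],[0,-1.2,1.8],[0,-1.4,2.25],[0,-1.6,2.65],[0,-1.75,3.1],[0,-1.9,3.55],[0,-2.05,4.0],[0,-2.15,4.5],[0,-2.25,4.9]], twist=[0,0,0,0,0,0,0,0,0,0,0,0])

```text
clock: 6.15
tool_pos: [0.6012, -0.1588, 0.2153]
orientation: [-179.9, 0.0, -153.0]
force: [-0.6, -0.3, 0.2]
opening: 0.0001
```

```bash
python3 path.py 3.06 3.1416 3; python3 - <<'E'
from h import *
a=ctrl.snapshot('scene')
cv2.imwrite('pics/s5.png',cv2.resize(a[120:320,130:380],(750,600)))
E
```

```text
[3.06 3.1  3.14]
t 6.15 tcp [ 0.6012 -0.1588  0.2153] rpy [-1.7993e+02  1.0000e-02 -1.5303e+02] F [-0.6 -0.3  0.2] open 0.0001
tip local x,y,z mm [ -0.6 -85.1  37.3]
twist needed -0.05
[0, np.float64(-84.9), np.float64(35.5)] [-0.06  0.02  0.18]
[0, np.float64(-85.3), np.float64(31.7)] [-0.06 -0.02  0.56]
[0, np.float64(-85.5), np.float64(27.8)] [-0.06 -0.04  0.95]
```

View pics/s5.png

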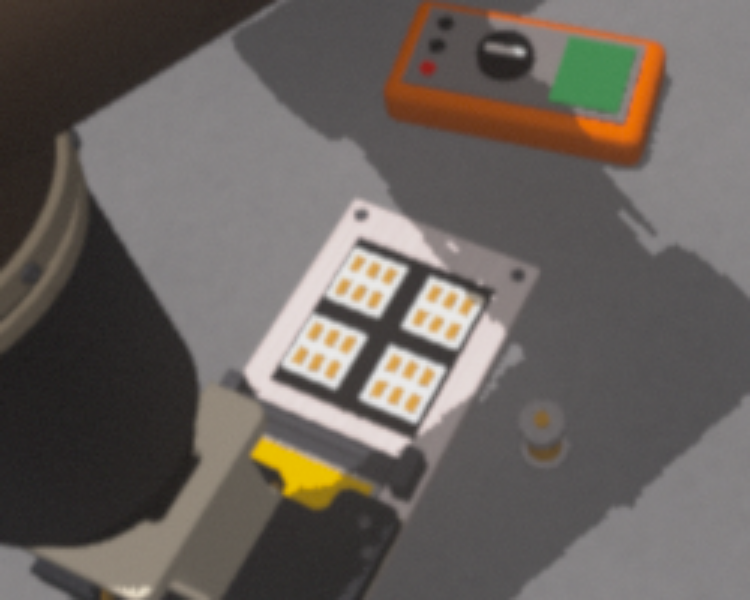

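>>> carry_out(linear=[[0,0,0.3],[0,0,0.5],[0,0,0.65],[0,0,0.75],[0,0,0.85],[0,0,0.85]], twist=[0,0,0,0,0,0])

```text
clock: 6.7
tool_pos: [0.601, -0.1589, 0.2062]
orientation: [-179.9, -0.0, -153.0]
force: [0.3, -0.7, 1.1]
opening: 0.0005
```

```bash
python3 path.py 3.1 3.1416 2
```

```text
[3.1  3.14]
t 6.7 tcp [ 0.601  -0.1589  0.2062] rpy [-1.7995e+02 -4.0000e-02 -1.5303e+02] F [ 0.3 -0.7  1.1] open 0.0005
tip local x,y,z mm [ -1.  -85.1  28.2]
twist needed -0.05
[0, np.float64(-85.3), np.float64(31.7)] [-0.1  -0.02 -0.35]
[0, np.float64(-85.5), np.float64(27.8)] [-0.1  -0.04  0.04]
```

Press a little more until the force rises.

>>> carry_out(linear=[[0,0,0.05],[0,0,0.1],[0,0,0.1],[0,0,0.1]], twist=[0,0,0,0])

```text
clock: 7.03
tool_pos: [0.601, -0.1589, 0.2061]
orientation: [-179.9, -0.0, -153.0]
force: [-2.6, 0.8, 7.1]
opening: 0.0003
```

Contact with the stop: 7 N, and z is blocked at the flat height. Retracting.

>>> carry_out(linear=[[0,0,-0.3],[0,0,-1.5],[0,0,-4],[0,0,-7.5],[0,0,-11],[0,3,-14],[0,6.5,-16],[0,10,-17],[0,13.5,-17],[0,17,-17],[0,20.5,-17],[0,24,-17]], twist=[0,0,0,0,0,0,0,0,0,0,0,0])

```text
clock: 8.03
tool_pos: [0.4909, 0.0563, 0.3769]
orientation: [-179.9, 0.1, -153.0]
force: [0.2, 1.0, 0.5]
opening: 0.0007
```

>>> carry_out(linear=[[0,3.5,0],[0,7,0],[0,10.5,0],[0,14,0],[0,17.5,0],[0,20,0],[0,20,0],[0,20,0],[0,20,0]], twist=[0,0,0,0,0,0,0,0,0])

```text
clock: 8.78
tool_pos: [0.4, 0.2344, 0.3772]
orientation: [-180.0, 0.1, -153.0]
force: [-0.2, -0.9, -1.0]
opening: 0.0004
```

```bash
python3 - <<'E'
from h import *
state()
a=ctrl.snapshot('scene'); b=ctrl.snapshot('top')
cv2.imwrite('pics/s6.png',cv2.resize(a[170:370,110:340],None,fx=3,fy=3,interpolation=2));cv2.imwrite('pics/t6.png',cv2.resize(b[110:290,335:555],None,fx=3.6,fy=3.3,interpolation=2))
q=np.load('fit.npy')
for ang in (np.pi,3.06):
  print(ang,(proj('scene',leafpts(*q[:3],ang,off=-.003))-[110,170])*3,(proj('top',leafpts(*q[:3],ang,off=-.003))-[335,110])*[3.6,3.3])
E
```

```text
t 8.78 tcp [0.4    0.2344 0.3772] rpy [-1.7995e+02  9.0000e-02 -1.5298e+02] F [-0.2 -0.9 -1. ] open 0.0004
tip local x,y,z mm [ -0.9 356.6 199.2]
twist needed -0.0
3.141592653589793 [[320.8202444  551.91335247]
 [156.89621786 470.25022806]] [[560.26286895  99.48978142]
 [664.30789052 253.91499722]]
3.06 [[316.36902999 545.79221665]
 [150.32521675 463.20919777]] [[566.79072329  94.30851835]
 [672.38506613 250.78318721]]
```

View pics/s6.png

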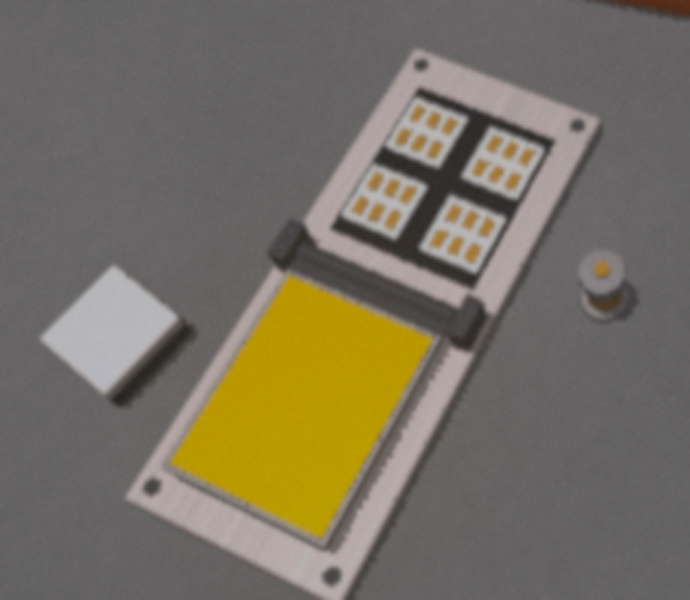

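View pics/t6.png

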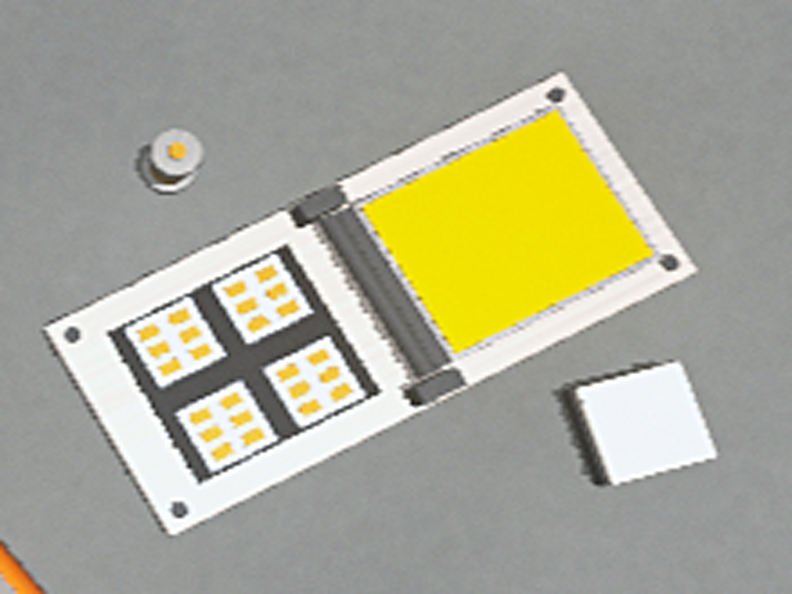

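Both views show the yellow face up and the leaf lying flat. The holder and bystanders are at the same pixels as at the start, and the arm is clear. Handing in.

```bash
python3 -c "
from plant import ctrl
print(ctrl.close_job())"
```

```text
the job is handed in; nothing more can be done
None
```

The cover leaf is over its spine and lying flat on the rubber strips, and the job is handed in; it finished in about 9 s of the 38 s allowed. No verdict was reported.

- **What I did:** I measured the holder pose and the leaf angle (about 40°) from the top and scene cameras. I closed the fingers and used them as one pusher. They pushed the leaf by its free edge past upright, then followed the yellow face down to flat. I never pinched the leaf. I then withdrew up and away.
- **Leaf flat:** When I pressed down, the fingertips stopped at 28.1 mm above the table, against 27.8 mm expected for a flat leaf. The upward force there was about 7 N, the highest I read (readings were taken only at the end of each move).
- **Leaf in the pictures:** The free-edge corners are within a few pixels of the flat prediction in the enlarged views. The worst is about 3 pixels in the original image. That is too coarse to prove the angle alone, so the press reading is the firmer evidence.
- **Everything else:** The holder, adapter and chip box sit at the same pixels as at the start. The meter looked unmoved throughout, but only part of it is in the last views. The arm ended about 36 cm from the spine, with the force reading back at noise level.

No check failed.

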